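# Stroke a row of microtube caps shut

### The arm

A 7-joint arm with a two-finger parallel gripper is mounted at the origin on a cart in front of the work surface, level with it; the furniture and walls round the work are solid. World frame = base frame: x ahead of the robot, y to its left, z up, the work surface at z = 0. Lengths are in m, angles in rad, forces in N, time in s.
With the tool pointing down it reaches from about 0.4 to 0.85 m from the base axis. Payload 4.4 kg.
Tool frame: the origin (TCP) lies at the centre of the arm's flange, where the gripper is bolted on; the fingertips stand 199 mm ahead of it and the grasp point (between the pads) lies 180 mm ahead of it (pinch_z is the distance from the TCP to the grasp point, in m); z points along the fingers, y is the line along which they close (so a half turn about z gives the same grasp; the last joint's range is limited). The gripper opens to 94 mm and grips with 3 to 60 N. Pads are 16 mm wide; open, the fingers measure 119 mm over their backs; the gripper's body (75 mm by 177 mm) begins 78 mm behind the grasp point.
Start: joints at [1.219, 0.628, 0.038, 1.517, -0.027, 0.996, -0.02], TCP at [0.183, -0.624, 0.405] pointing down, gripper open.
Joint ranges: [-3.06, 3.06], [-0.37, 2.12], [-1.25, 1.32], [0.18, 2.47], [-1.1, 4.24], [0.23, 1.98], [-2.94, 2.94]. Speed limits (rad/s): [2.57, 2.57, 3.14, 3.14, 3.14, 3.14, 3.14].

### API

Orientations are given as a 3x3 rotation matrix whose columns are the frame's x, y, z axes.
In Python, from cell import * gives the robot as it stands. The module is installed in compiled form; this text tells all that it offers.
- The arm moves only by the tool apply_moves, never from a script. Its argument "commands" is a list of rows, each a list of 4 numbers: the shift along the tool's x, y, z in m, then the turn about the tool's z in degrees. In form: [[dx, dy, dz, spin], ...]. A call has 1 to 12 rows; each row shifts and turns the commanded pose from where the row before left it, along the tool's axes as they then stand; what a row does not reach is not made up. A row lasts 1/10 s, in which the tool goes at most 50 mm and 8.59 degrees, less where a joint would pass 70% of its speed; a pose out of reach is approached as far as the arm can. A call with a gripper value outside its range is refused whole. "grip" is the closure, from 0 (fully open) to 1 (shut), set as the call begins (left out, the last holds). The fingers move at their own pace and stop on an object; the grip force is fixed at half the most. Time passes only in rows, so rows that do not move let the fingers close. It gives the time, the measured TCP pose, the force, the opening and the grip force at its end, in the units of the state.
- get_obs(): the state, without advancing time (a new reading comes with each control period).
- capture(name): name is "scene" or "top"; returns a dict with "color" (400x640x3 uint8, blue, green, red), "intrinsics" (3x3 intrinsics, pixels), "position" and "rotation" of the camera in the world. Camera axes: x right, y down, z forward; pixel columns grow to the right and rows downward; lengths in m; the calibration is good to about 2 mm. A picture is of the moment at which its call begins. There is no depth.
- finish_job(): hands the job in; it is judged then, once.
The state is a dict: "time": time; "joint_pos": joint angles; "joint_velocities": joint speeds; "joint_efforts": joint torques, N m; "tcp_pos": TCP position; "eef_rot": TCP orientation; "force": force on the tool from outside, world axes, zero at the start; "torque": the same for the moment, N m; "grip_width": opening from 0.0 (shut) to 1.0 (fully open); "grasp_force": force on a finger pad.
Only numpy, scipy, OpenCV 4.12 (cv2) and the standard library are available. Lean on these libraries where they do the work, as an engineer would, in place of code of your own. Each camera call takes 0.05 s, during which the arm holds its last target. There are 200 camera calls.

### The job

The five flip-top tubes in the near row of the dark aluminium block are standing open. Run the fingertips gently along that row from left to right, starting on the hinge side, so that one cap after the other folds over onto its tube, and press all five fully shut without bending any of them over backwards. Only touch: do not lift, tip or push the block out of its place, and leave the other things where they are.

Things in the scene. Friction and masses are not known exactly. Their poses are not given: they have to be found in the camera images.
- tube_block: Dark grey aluminium dry-bath block, 78 (x) x 190 (y) x 52 mm high, about 1.6 kg, loose on rubber feet. Origin: centre of its underside; z up, x away from the robot, y to the left, yaw up to 0.35 rad either way. Two rows of five wells along y, 34 mm apart. Near row (x = -18 mm): five open flip-top tubes, fast in their wells. Far row (x = +18 mm): three shut tubes, two empty wells; no work there.
- row_hinge_end (a point): Centre of the top face of near-row cap 1 as it lies when shut: block frame (-18, +68, +61.5) mm. From here the caps follow at 34 mm pitch towards row_tab_end (the block's -y). Tube mouths are at z = 59 mm, the block's top face at 52 mm. The far row's shut caps lie 36 mm behind, at the same height.
- row_tab_end (a point): The same point for cap 5, at the other end of the near row: block frame (-18, -68, +61.5) mm. Work clear of the tall imager cabinet (0.58 m high) whose upright front stands about 0.585 m ahead of the robot base over y = -0.10 to +0.41 m.
- hinge_1 (a point): Middle of cap 1's hinge axis, which lies along the block's x: block frame (-18, +81.5, +59) mm, 13.5 mm to the +y side of its tube's axis. All caps are hinged on their +y side like this. An open cap stands over its hinge, top face turned to +y: a fingertip moving along the row to -y lays it over onto its tube; one moving to +y bends it further back.
- cap_1 (a joint): Hinge of the flip cap of near-row tube 1: 0 = fully shut, positive = open (rad), 1.57 = on edge; starts 0.7 to 1.5. White disc 19.4 mm across, 2.5 mm thick, with a thumb tab whose edge is 27 mm from the hinge axis; shut, its top face lies 61.5 mm above the worktop. Hinge friction about 0.015 N m, no spring: the cap stays where it is left. Stop at 2.4.
- cap_2 (a joint): Hinge of the flip cap of near-row tube 2: 0 = fully shut, positive = open (rad), 1.57 = on edge; starts 0.7 to 1.5. Otherwise the same as cap_1.
- cap_3 (a joint): Hinge of the flip cap of near-row tube 3: 0 = fully shut, positive = open (rad), 1.57 = on edge; starts 0.7 to 1.5. Otherwise the same as cap_1.
- cap_4 (a joint): Hinge of the flip cap of near-row tube 4: 0 = fully shut, positive = open (rad), 1.57 = on edge; starts 0.7 to 1.5. Otherwise the same as cap_1.
- cap_5 (a joint): Hinge of the flip cap of near-row tube 5: 0 = fully shut, positive = open (rad), 1.57 = on edge; starts 0.7 to 1.5. Otherwise the same as cap_1.
- tip_box: Closed pipette tip box with ochre base and clear lid, 95 x 122 x 88 mm high, origin at the centre of its underside; a bystander, 0.4 m or more from the block's centre.
- beaker: Small clear beaker, 44 mm across, 60 mm high, origin at the centre of its underside; a bystander standing some 165 mm to the left of the block's centre.
- pen: Marker pen, 12 x 128 x 14 mm, lying flat, origin at mid-length on its underside; a bystander.
- tweezers: White plastic tweezers, 19 x 126 x 9 mm, lying flat, origin at mid-length on the underside; a bystander.

How it is judged:
On the way, in this order (a step that is already met when the one before it is completed fails the run):
1. the stroke starts at the left (hinge) end: caps 1 and 2 are laid over while caps 4 and 5 still stand open (value of joint each of cap_1, cap_2 below 0.5 rad and value of joint each of cap_4, cap_5 above 0.5 rad), for 0.05 s.
2. the stroke has reached the right end: all five caps are laid over (value of joint each of cap_1, cap_2, cap_3, cap_4, cap_5 below 0.5 rad), for 0.05 s.
At the end, for the whole second after the job is handed in: All five caps of the near row are shut to within 0.10 rad (thumb tab within about 2.5 mm of flush), and the block stands flat and at rest on the worktop, within 30 mm of where it was (value of joint each of cap_1, cap_2, cap_3, cap_4, cap_5 below 0.1 rad and distance of tube_block from where it was at the start of the episode below 0.03 m and angle between tube_block's own z axis and vertical below 0.05 rad and height (world z) of tube_block below 0.005 m and linear speed of tube_block below 0.02 m/s); the robot touches nothing.
It fails at once if a cap was bent back past 2.0 rad (value of joint any of cap_1, cap_2, cap_3, cap_4, cap_5 above 2 rad).
It fails at once if the block was lifted or tipped (height (world z) of tube_block above 0.008 m or angle between tube_block's own z axis and vertical above 0.12 rad).
It fails at once if the block was pushed more than 40 mm from its place (distance of tube_block from where it was at the start of the episode above 0.04 m).
It fails at once if the block, its tubes or caps were pressed with more than 30 N (contact force between tube_block and the arm above 30 N).
It fails at once if the tip box, beaker, pen or tweezers were moved more than 20 mm (distance of any of tip_box, beaker, pen, tweezers from where it was at the start of the episode above 0.02 m).
It also fails if it takes over 64 s, if anything falls off the work surface, if the arm or the gripper's body presses on something with over 40 N, if the wrist force passes 120 N, or if a joint passes its speed limit or range.

## Working session

There is one attempt and no reset: what is moved stays moved. The work goes in short steps, Python scripts to look and compute and a tool call to move; the robot and the scene stay as the last step left them, time stands still between calls to the robot, and variables do not carry over. Pictures are saved under pics/ and viewed, at most 10 in all, crops included, and the job is handed in when it is done.

Besides the shell and the picture viewer there is one more tool, called as name(argument=value, ...), one argument or row to a line, values as JSON. apply_moves: Moves the arm, as the interface text tells. Its arguments: {"type":"object","properties":{"commands":{"type":"array","items":{"type":"array","items":{"type":"number"}}},"grip":{"type":"number"}},"required":["commands"]}

```bash
mkdir -p pics
python3 - <<'E'
from cell import *
import cv2,numpy as np
o=get_obs();print(o['time'],o['tcp_pos'],o['eef_rot'],o['grip_width'])
for n in("scene","top"):
    c=capture(n);cv2.imwrite(f"pics/{n}0.png",c["color"]);print(n,c["intrinsics"],c["position"],c["rotation"])
E
```

```text
0.0 [ 0.18323697 -0.62333432  0.40378333] [[ 9.59403393e-01  2.82036967e-01 -5.28033776e-04]
 [ 2.82037461e-01 -9.59401759e-01  1.77047668e-03]
 [-7.25666184e-06 -1.84752664e-03 -9.99998293e-01]] 1.0008849039460523
scene [[429.77475185   0.         321.82966712]
 [  0.         429.77475185 204.22640454]
 [  0.           0.           1.        ]] [0.00142765 0.88603817 0.91890806] [[-0.88014743 -0.30443025  0.36422894]
 [-0.47448667  0.58721726 -0.65577305]
 [-0.01424437 -0.74999874 -0.66128585]]
top [[455.13060317   0.         325.51818344]
 [  0.         455.13060317 201.60964943]
 [  0.           0.           1.        ]] [0.33631097 0.02927244 1.51016259] [[-0.0182003  -0.99360716  0.11141615]
 [-0.9997373   0.0196379   0.01181914]
 [-0.01393157 -0.11117176 -0.99370355]]
```

View pics/scene0.png

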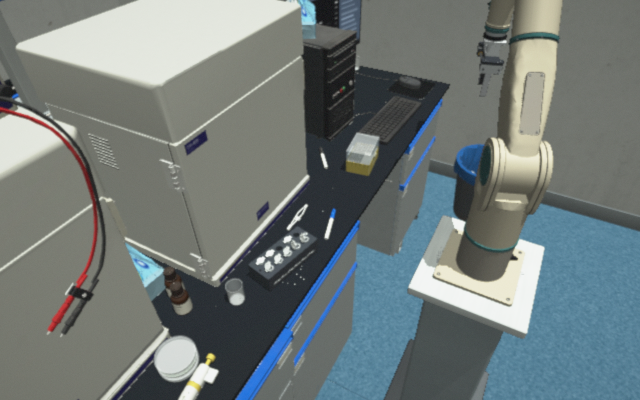

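View pics/top0.png

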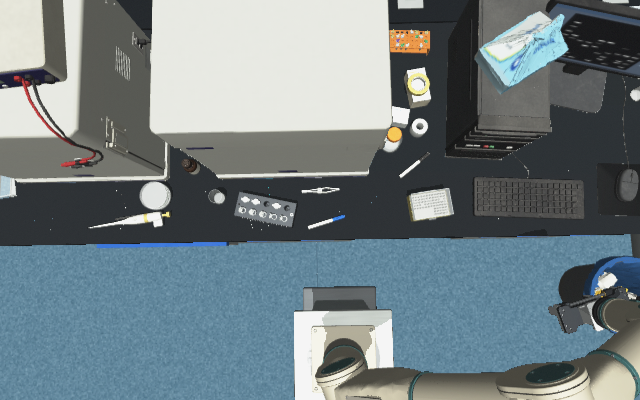

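The top view shows the block at about (266,209), the beaker at (217,197), the tweezers at (320,190) and the pen at (326,221). In the scene view the block is at (283,255). Next I'll enlarge the block in both views.

Run:
```python
import cv2,numpy as np
a=cv2.imread("pics/top0.png")[180:240,225:305];b=cv2.imread("pics/scene0.png")[220:295,240:325]
a=cv2.resize(a,None,fx=8,fy=8,interpolation=cv2.INTER_CUBIC)
b=cv2.resize(b,None,fx=8,fy=8,interpolation=cv2.INTER_CUBIC)
cv2.imwrite("pics/a.png",a);cv2.imwrite("pics/b.png",b)
```

```text
(no output)
```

View pics/a.png

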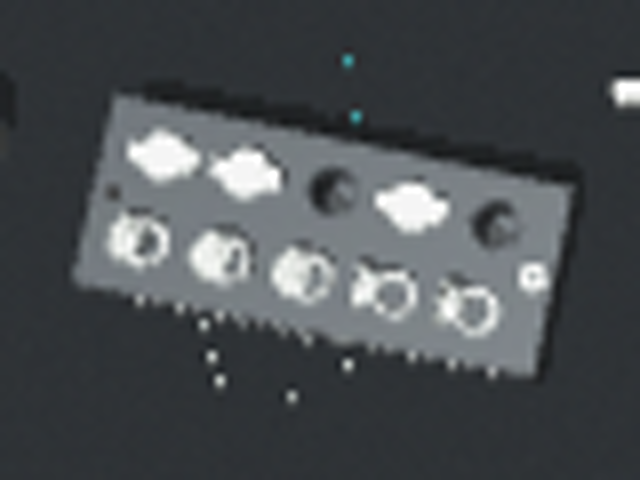

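View pics/b.png

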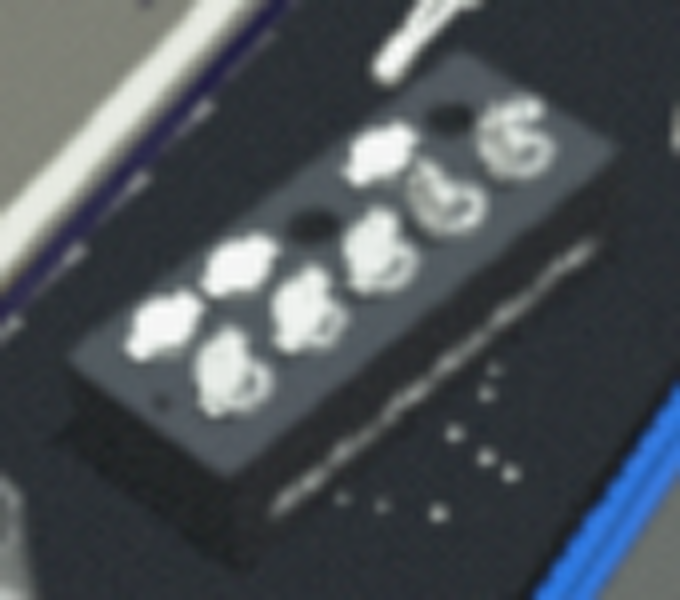

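The top crop shows the block's top face with corners at about (115,95), (577,183), (540,375) and (75,283). The near row lies below, its five caps standing open, with caps 1–3 the more closed over their mouths. The scene crop shows the same face with corners at about (70,357), (455,50), (615,150) and (230,472).

```bash
cat > h.py <<'E'
import cv2,numpy as np
from cell import *
def ray(c,p):
    p=np.atleast_2d(p).astype(float);d=np.c_[p,np.ones(len(p))]@np.linalg.inv(c["intrinsics"]).T@c["rotation"].T
    return c["position"],d
def onz(c,p,z):
    o,d=ray(c,p);return o+d*((z-o[2])/d[:,2])[:,None]
def tri(c1,p1,c2,p2):
    o1,d1=ray(c1,p1);o2,d2=ray(c2,p2);r=[]
    for a,b in zip(d1,d2):
        s=np.linalg.lstsq(np.c_[a,-b],o2-o1,rcond=None)[0];A=o1+a*s[0];B=o2+b*s[1];r.append(np.r_[(A+B)/2,np.linalg.norm(A-B)])
    return np.array(r)
def face(c,roi,lo):
    x0,y0,x1,y1=roi;g=cv2.cvtColor(c["color"],cv2.COLOR_BGR2GRAY)[y0:y1,x0:x1]
    g=cv2.resize(g,None,fx=8,fy=8,interpolation=cv2.INTER_CUBIC)
    m=cv2.morphologyEx((g>lo).astype(np.uint8),cv2.MORPH_OPEN,np.ones((25,25)))
    m=cv2.morphologyEx(m,cv2.MORPH_CLOSE,np.ones((41,41)))
    k=max(cv2.findContours(m,0,2)[0],key=cv2.contourArea);h=cv2.convexHull(k)
    e=2.;q=h
    while len(q)>4:e+=1;q=cv2.approxPolyDP(h,e,True)
    return (q[:,0]+.5)/8-.5+[x0,y0]
E
python3 - <<'E'
from h import *
np.set_printoptions(precision=4,suppress=True)
t=capture("top");s=capture("scene")
a=face(t,(225,180,305,240),85);b=face(s,(245,222,320,290),65)
print(a,b)
w=onz(t,a,.052);w2=onz(s,b,.052);print(w,w2)
from itertools import permutations
i=min(permutations(range(4)),key=lambda p:np.linalg.norm(w-w2[list(p)]))
print(tri(t,a,s,b[list(i)]))
for q in(w,w2):
    r=cv2.minAreaRect(q[:,:2].astype(np.float32)*1000);print(r)
# edge brightness
g=cv2.cvtColor(t["color"],6)
# white parts, near row, top view
m=(g[180:240,225:290]>185).astype(np.uint8)
n,_,st,ce=cv2.connectedComponentsWithStats(m)
for k in range(1,n):
    if st[k,4]>8:print(st[k],ce[k]+[225,180],onz(t,ce[k]+[225,180],.06)[0])
E
```

```text
[[238.8125 191.9375]
 [295.4375 202.9375]
 [291.3125 226.0625]
 [234.5625 215.1875]] [[315.3125 236.9375]
 [269.3125 278.0625]
 [249.1875 265.4375]
 [287.5625 221.5625]]
[[0.5369 0.327  0.052 ]
 [0.4974 0.1437 0.052 ]
 [0.423  0.1578 0.052 ]
 [0.4616 0.3405 0.052 ]] [[0.4292 0.1571 0.052 ]
 [0.4627 0.3396 0.052 ]
 [0.5331 0.3291 0.052 ]
 [0.5315 0.1399 0.052 ]]
[[0.5364 0.3271 0.0484 0.0022]
 [0.508  0.1491 0.0685 0.028 ]
 [0.4253 0.1587 0.055  0.0053]
 [0.4617 0.3404 0.0533 0.0006]]
((479.9669494628906, 242.38278198242188), (189.05252075195312, 76.47738647460938), 78.09110260009766)
((495.866943359375, 240.60183715820312), (186.86605834960938, 103.66824340820312), 80.44442749023438)
[16 17  9  5 36] [245.0833 199.0556] [0.5123 0.3051 0.06  ]
[26 19  9  6 34] [255.3824 201.2941] [0.5044 0.2719 0.06  ]
[47 23  9  6 36] [276.     205.4444] [0.4897 0.2056 0.06  ]
[14 27  4  6 16] [240.3125 209.5625] [0.4786 0.3204 0.06  ]
[24 29  7  6 26] [251.5769 211.6923] [0.4711 0.2841 0.06  ]
[34 31  7  7 25] [261.44 213.68] [0.4641 0.2525 0.06  ]
[44 34  8  5 19] [271.8421 215.5263] [0.4575 0.2191 0.06  ]
[55 36  7  6 21] [283.     218.2857] [0.4479 0.1834 0.06  ]
```

The measured face corners come out at z of about 0.05. The block's centre is (0.480, 0.242) with yaw -12.2°, and the far shut cap lands within 1 mm of the prediction. I'll close the gripper, turn it in place, then travel.

apply_moves(
  commands=[
    [0,0,0,-8.5],
    [0,0,0,-8.5],
    [0,0,0,-8.5],
    [0,0,0,-8.5],
    [0,0,0,-8.5],
    [0,0,0,-8.5],
    [0,0,0,-8.5],
    [0,0,0,-8.5],
    [0,0,0,-5.6],
  ],
  grip=1,
)

```text
time: 1.1
tcp_pos: [0.1831, -0.6236, 0.4044]
eef_rot: [[-0.004, 1.0, -0.0], [1.0, 0.004, 0.0], [0.0, -0.0, -1.0]]
force: [-0.1, 0.3, -0.2]
grip_width: 0.271
grasp_force: 0.0
```

apply_moves(
  commands=[
    [0.03,0.02,0,0],
    [0.03,0.02,0,0],
    [0.03,0.02,0,0],
    [0.03,0.02,0,0],
    [0.03,0.02,0,0],
    [0.03,0.02,0,0],
    [0.03,0.02,0,0],
    [0.03,0.02,0,0],
    [0.03,0.02,0,0],
    [0.03,0.02,0,0],
    [0.03,0.02,0,0],
  ],
)

```text
time: 2.2
tcp_pos: [0.404, -0.2925, 0.4047]
eef_rot: [[0.001, 1.0, 0.0], [1.0, -0.001, -0.0], [-0.0, 0.0, -1.0]]
force: [0.7, -0.6, -0.0]
grip_width: 0.005
grasp_force: 0.0
```

apply_moves(
  commands=[
    [0.045,0.006,0,0],
    [0.045,0.006,0,0],
    [0.045,0.006,0,0],
    [0.045,0.006,0,0],
    [0.045,0.006,0,0],
    [0.045,0.006,0,0],
    [0.045,0.006,0,0],
    [0.045,0.006,0,0],
    [0.045,0.006,0,0],
    [0.045,0.006,0,0],
    [0.045,0.006,0,0],
    [0.045,0.006,0,0],
  ],
)

```text
time: 3.4
tcp_pos: [0.4756, 0.248, 0.4046]
eef_rot: [[0.001, 1.0, 0.0], [1.0, -0.001, -0.0], [-0.0, 0.0, -1.0]]
force: [1.5, -0.6, -0.5]
grip_width: 0.006
grasp_force: 0.0
```

apply_moves(
  commands=[
    [0.045,0.005,0,0],
    [0.045,0.004,0,0],
    [0.014,0,0,0],
    [0,0,0,-7.8],
    [0,0,0,-7.8],
    [0,0,0,-7.8],
    [0,0,0,-7.8],
    [0,0,0,-7.8],
    [0,0,0,-7.8],
    [0,0,0,-7.8],
    [0,0,0,-7.8],
    [0,0,0,-7.8],
  ],
)

```text
time: 4.6
tcp_pos: [0.4849, 0.3492, 0.4044]
eef_rot: [[-0.942, 0.335, -0.0], [0.335, 0.942, -0.001], [-0.0, -0.001, -1.0]]
force: [-0.9, 0.2, 0.9]
grip_width: 0.008
grasp_force: 0.0
```

apply_moves(
  commands=[
    [0,0,0,-7.8],
    [0,0,0,0],
    [0,0,0,0],
  ],
)

```text
time: 4.9
tcp_pos: [0.4849, 0.3496, 0.4045]
eef_rot: [[-0.977, 0.212, -0.0], [0.212, 0.977, -0.001], [0.0, -0.001, -1.0]]
force: [-0.3, 0.2, -1.0]
grip_width: 0.0
grasp_force: 0.0
```

apply_moves(
  commands=[
    [0,0.002,0.03,0],
    [0,0,0.03,0],
    [0,0,0.03,0],
    [0,0,0.02,0],
    [0,0,0.015,0],
    [0,0,0.01,0],
    [0,0,0.002,0],
    [0,0,0,0],
  ],
)

```text
time: 5.7
tcp_pos: [0.4853, 0.3524, 0.2681]
eef_rot: [[-0.978, 0.209, 0.001], [0.209, 0.978, 0.0], [-0.0, 0.001, -1.0]]
force: [0.7, 0.0, -0.1]
grip_width: 0.007
grasp_force: 0.0
```

Run:
```python
from h import *
t=capture("top")["color"][165:240,200:310];s=capture("scene")["color"][200:300,215:335]
t=cv2.resize(t,(640,436),interpolation=2);t=cv2.resize(t,(400,273));s=cv2.resize(s,(720,600),interpolation=2)
s[:200,:293]=cv2.resize(t,(293,200));cv2.imwrite("pics/c.png",s)
o=get_obs();print(o['tcp_pos'],o['joint_pos'])
```

```text
[0.48540176 0.35253072 0.26864125] [-0.27929813  0.81623946 -0.65862412  1.76600768  0.67366446  0.79661853
  0.08568565]
```

View pics/c.png

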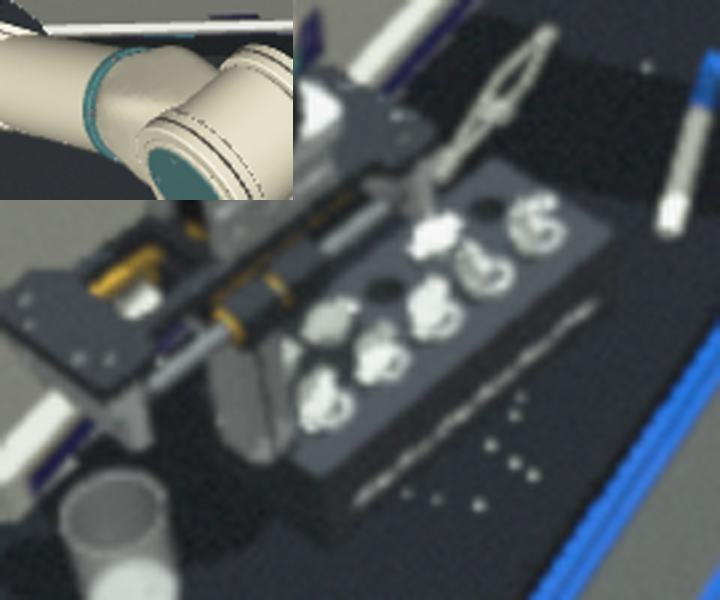

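The closed fingers stand just left of cap 1 at about (255,400), clear of the beaker at (115,520), and all five caps are still open. I'll start the stroke.

apply_moves(
  commands=[
    [0,-0.003,0.002,0],
    [0,-0.004,0.002,0],
    [0,-0.004,0,0],
    [0,-0.004,0,0],
    [0,-0.004,0,0],
    [0,-0.004,0,0],
    [0,-0.004,0,0],
    [0,-0.004,0,0],
    [0,-0.004,0,0],
    [0,-0.004,0,0],
    [0,-0.004,0,0],
    [0,-0.004,0,0],
  ],
)

```text
time: 7.0
tcp_pos: [0.4752, 0.3056, 0.2635]
eef_rot: [[-0.978, 0.208, -0.0], [0.208, 0.978, -0.001], [0.0, -0.001, -1.0]]
force: [0.5, 0.0, 0.7]
grip_width: 0.005
grasp_force: 0.2
```

apply_moves(
  commands=[
    [0,-0.004,0,0],
    [0,-0.004,0,0],
    [0,-0.004,0,0],
    [0,-0.004,0,0],
    [0,-0.004,0,0],
    [0,-0.004,0,0],
    [0,-0.004,0,0],
    [0,-0.004,0,0],
    [0,-0.004,0,0],
  ],
)

```text
time: 7.9
tcp_pos: [0.4677, 0.2704, 0.2636]
eef_rot: [[-0.978, 0.209, -0.0], [0.209, 0.978, -0.001], [0.0, -0.001, -1.0]]
force: [0.0, 0.5, 1.4]
grip_width: 0.006
grasp_force: 0.2
```

Run:
```python
from h import *
s=capture("scene")["color"][200:300,215:335]
cv2.imwrite("pics/d.png",cv2.resize(s,(720,600),interpolation=2))
```

```text
(no output)
```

View pics/d.png

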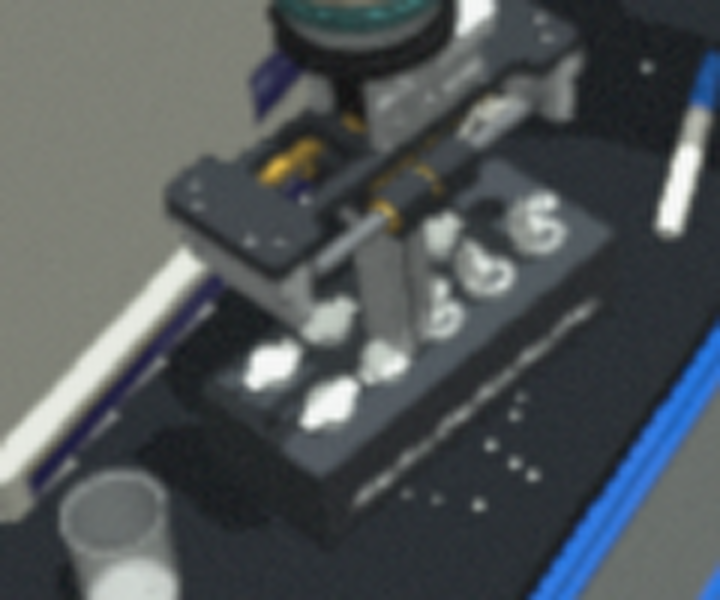

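Cap 1 lies over its tube at (330,405) and cap 2 at (383,360) is laid under the finger. Caps 3–5 are still open, and the block has not moved. I'll carry on to the right end.

apply_moves(
  commands=[
    [0,-0.004,0,0],
    [0,-0.004,0,0],
    [0,-0.004,0,0],
    [0,-0.004,0,0],
    [0,-0.004,0,0],
    [0,-0.004,0,0],
    [0,-0.004,0,0],
    [0,-0.004,0,0],
    [0,-0.004,0,0],
    [0,-0.004,0,0],
    [0,-0.004,0,0],
    [0,-0.004,0,0],
  ],
)

```text
time: 9.15
tcp_pos: [0.4579, 0.2243, 0.2639]
eef_rot: [[-0.978, 0.208, 0.001], [0.208, 0.978, 0.001], [-0.0, 0.001, -1.0]]
force: [0.6, 2.1, 0.4]
grip_width: 0.004
grasp_force: 0.8
```

apply_moves(
  commands=[
    [0,-0.004,0,0],
    [0,-0.004,0,0],
    [0,-0.004,0,0],
    [0,-0.004,0,0],
    [0,-0.004,0,0],
    [0,-0.004,0,0],
    [0,-0.004,0,0],
    [0,-0.004,0,0],
    [0,-0.004,0,0],
    [0,-0.004,0,0],
    [0,-0.003,0,0],
    [0,0,0,0],
  ],
)

```text
time: 10.35
tcp_pos: [0.4487, 0.181, 0.2635]
eef_rot: [[-0.978, 0.209, -0.001], [0.209, 0.978, -0.002], [0.0, -0.002, -1.0]]
force: [-0.0, -1.0, 1.0]
grip_width: 0.007
grasp_force: 0.2
```

Now over cap 5. I'll press down in small steps while watching the force.

apply_moves(
  commands=[
    [0,-0.004,0,0],
    [0,0,0.001,0],
    [0,0,0.001,0],
    [0,0,0.0005,0],
    [0,0,0,0],
  ],
)

```text
time: 10.85
tcp_pos: [0.448, 0.178, 0.2611]
eef_rot: [[-0.978, 0.208, -0.0], [0.208, 0.978, -0.0], [0.0, -0.0, -1.0]]
force: [-0.2, 0.3, -0.3]
grip_width: 0.009
grasp_force: 0.0
```

apply_moves(
  commands=[
    [0,0,0.0005,0],
    [0,0,0,0],
  ],
)

```text
time: 11.05
tcp_pos: [0.448, 0.1782, 0.2609]
eef_rot: [[-0.978, 0.208, 0.0], [0.208, 0.978, -0.0], [-0.0, -0.0, -1.0]]
force: [-1.4, -1.2, 4.7]
grip_width: 0.007
grasp_force: 2.1
```

apply_moves(
  commands=[
    [0,0,0.0005,0],
    [0,0,0,0],
  ],
)

```text
time: 11.25
tcp_pos: [0.4479, 0.1783, 0.2608]
eef_rot: [[-0.978, 0.208, 0.001], [0.208, 0.978, -0.0], [-0.001, -0.0, -1.0]]
force: [-1.5, -1.8, 8.9]
grip_width: 0.003
grasp_force: 4.7
```

apply_moves(
  commands=[
    [0,0,0.0005,0],
    [0,0,0,0],
    [0,0,-0.005,0],
    [0,0,-0.007,0],
    [0,0.017,0,0],
    [0,0.017,0,0],
    [0,0,0.005,0],
    [0,0,0.003,0],
    [0,0,0.002,0],
    [0,0,0.001,0],
    [0,0,0.0005,0],
    [0,0,0,0],
  ],
)

```text
time: 12.45
tcp_pos: [0.4546, 0.2113, 0.2608]
eef_rot: [[-0.978, 0.208, 0.0], [0.208, 0.978, -0.001], [-0.0, -0.001, -1.0]]
force: [-2.9, -0.1, 9.9]
grip_width: 0.008
grasp_force: 5.1
```

apply_moves(
  commands=[
    [0,0,0.0005,0],
    [0,0,0,0],
  ],
)

```text
time: 12.65
tcp_pos: [0.4546, 0.2113, 0.2607]
eef_rot: [[-0.978, 0.208, 0.0], [0.208, 0.978, -0.001], [-0.0, -0.001, -1.0]]
force: [-3.6, -0.4, 15.1]
grip_width: 0.002
grasp_force: 7.3
```

apply_moves(
  commands=[
    [0,0,-0.005,0],
    [0,0,-0.007,0],
    [0,0.017,0,0],
    [0,0.017,0,0],
    [0,0,0.005,0],
    [0,0,0.003,0],
    [0,0,0.002,0],
    [0,0,0.001,0],
    [0,0,0.0005,0],
    [0,0,0.0003,0],
    [0,0,0,0],
  ],
)

```text
time: 13.75
tcp_pos: [0.4617, 0.2445, 0.2608]
eef_rot: [[-0.978, 0.209, 0.0], [0.209, 0.978, -0.001], [-0.0, -0.001, -1.0]]
force: [-2.7, -0.5, 10.6]
grip_width: 0.004
grasp_force: 6.1
```

apply_moves(
  commands=[
    [0,0,-0.005,0],
    [0,0,-0.007,0],
    [0,0.017,0,0],
    [0,0.017,0,0],
    [0,0,0.005,0],
    [0,0,0.003,0],
    [0,0,0.002,0],
    [0,0,0.001,0],
    [0,0,0.0005,0],
    [0,0,0.0003,0],
    [0,0,0,0],
  ],
)

```text
time: 14.85
tcp_pos: [0.4689, 0.2774, 0.2608]
eef_rot: [[-0.978, 0.209, -0.0], [0.209, 0.978, -0.001], [-0.0, -0.001, -1.0]]
force: [-3.1, -1.6, 9.6]
grip_width: 0.004
grasp_force: 4.8
```

apply_moves(
  commands=[
    [0,0,-0.005,0],
    [0,0,-0.007,0],
    [0,0.017,0,0],
    [0,0.017,0,0],
    [0,0,0.005,0],
    [0,0,0.003,0],
    [0,0,0.002,0],
    [0,0,0.001,0],
    [0,0,0.0005,0],
    [0,0,0.0003,0],
    [0,0,0,0],
  ],
)

```text
time: 15.95
tcp_pos: [0.4761, 0.31, 0.2609]
eef_rot: [[-0.978, 0.209, -0.0], [0.209, 0.978, -0.002], [-0.0, -0.002, -1.0]]
force: [-2.1, -2.6, 7.8]
grip_width: 0.004
grasp_force: 4.0
```

apply_moves(
  commands=[
    [0,0,-0.005,0],
    [0,0,-0.02,0],
    [0,0,-0.04,0],
    [0,0,-0.04,0],
    [0,0,-0.04,0],
    [0.03,0,0,0],
    [0,0,0,0],
  ],
)

```text
time: 16.65
tcp_pos: [0.4441, 0.3183, 0.407]
eef_rot: [[-0.979, 0.205, 0.001], [0.205, 0.979, 0.001], [-0.0, 0.001, -1.0]]
force: [-0.2, 0.9, 0.8]
grip_width: 0.003
grasp_force: 0.0
```

Run:
```python
from h import *
s=capture("scene");b=face(s,(245,222,320,290),65);print(onz(s,b,.052).round(4))
cv2.imwrite("pics/e.png",cv2.resize(s["color"][200:300,215:335],(720,600),interpolation=2))
print(get_obs()['force'])
```

```text
[[0.4296 0.1572 0.052 ]
 [0.4692 0.3431 0.052 ]
 [0.6434 0.1981 0.052 ]
 [0.5127 0.1301 0.052 ]]
[ 0.0843583  -0.39650233  0.66862132]
```

View pics/e.png

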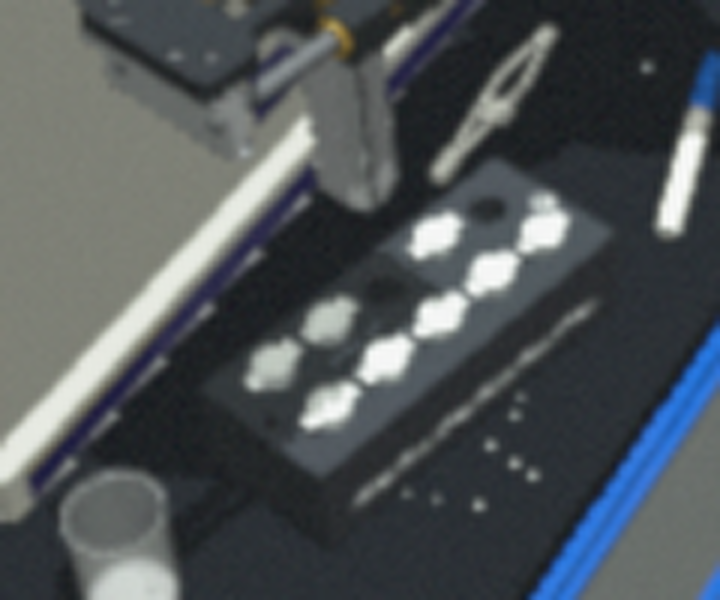

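All five near-row caps, from (330,407) to (545,230), lie flat like the far-row shut ones. The block and bystanders have not moved, and the arm is clear. I'll hand the job in.

```bash
python3 -c "
from cell import *
print(finish_job())"
```

```text
the job is handed in; nothing more can be done
None
```

I closed all five near-row caps from left to right, pressed each one down, and handed the job in at about 17 s. The last picture shows the block and the other things still in place; no verdict came back.

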